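# Load the chart roll and start the rewind crank screw

### The job

Lower the full chart-paper roll over the thermograph's bare upright spindle until it rests fully home on the deck, without dropping it, and let go of it. Then take the hand crank by its wooden grip and turn it backward (anticlockwise from above) until you notice it drop at the start of the thread, then forward (clockwise) one full turn from there, so that the screw is started but not run down. Finish still gripping the crank there, keeping it still; leave everything else on the shelf alone.

Things in the scene. Friction and masses are not known exactly. Their poses are not given: they have to be found in the camera images.
- thermograph: Battered cream enamelled instrument case, fixed: low box 150 mm (its x) by 280 mm (its y), flat deck 50 mm above the shelf. Origin: centre of its underside. Its +y end carries the bare roll spindle, its -y end the crank screw, 140 mm apart. A low brass block (22 x 70 mm, 22 mm high) stands on the deck mid-way along its +x edge.
- spindle_foot (a point): Foot of the plain upright steel spindle, on its axis at deck height (50 mm above the shelf), 70 mm from the case's centre along its +y. The spindle is 12 mm in diameter and 82 mm tall with a tapered tip (last 8 mm).
- spindle_tip (a point): Tip of the same spindle, 82 mm above its foot.
- paper_roll: Full roll of chart paper standing loose on the shelf: white upright cylinder 48 mm in diameter, 70 mm tall, about 0.12 kg, on a cardboard core that stands 4 mm proud at the top; through bore 18 mm. Origin: centre of its underside, z up its axis. Not the bare cardboard tube, nor the capped jar.
- crank (a joint): Turn of the crank about its vertical axis, rad, counted over several turns; grows FORWARD = clockwise from above (screws down), shrinks backward = anticlockwise. At 0 the arm points along the case's +x. The zero says nothing about where the thread starts: that is hidden in the boss, 1.2 to 5.3 rad backward of the first position. Friction about 0.02 N m.
- crank_lift (a joint): Height of the crank screw (0.3 kg) on its axis, m, up positive. At first it rests on the boss's top thread, 1.5 to 7 mm below 0. Right-hand thread, 8 mm a turn: turned backward it climbs to about 0, then at the thread start drops 8 mm at once to about -0.008. Forward from there it sinks 8 mm a turn: about -0.016 after one turn. Turned back past the drop it climbs again. Bottoms at -0.0215.
- crank_hub (a point): On the crank's vertical axis, at the top of its round steel hub (52 mm in diameter), 107 mm above the shelf when crank_lift is 0; it rises and falls with the crank. The level crank arm (9 mm thick, 16 mm wide, top face 2 mm below this point) reaches out from it. A brass nut 6 mm high sits on top.
- crank_grip: Crank's dark wooden grip sleeve: upright, 16 mm in diameter, 38 mm long, 45 mm from the crank's axis. Origin: centre of its lower end, 1 mm above the arm. Spins freely on its pin and slides freely 20 mm up it; the capped pin ends 63 mm above that end. Grip it from above, 25 mm above its lower end. Held with its lower end 109 mm above the shelf it can go round level while the crank rises or drops.
- call_button (a joint): Push button on the cream box behind the instrument, 0 up, 0.006 m fully pressed: not to be pressed.
- empty_tube: Bare brown cardboard tube, 33 mm diameter, 90 mm tall, upright: leave alone. Origin: centre of its underside.
- jar: Capped jar 56 mm diameter, 75 mm tall: leave alone. Origin: centre of its underside.
- rod: Wooden calibration rod with a brass tip, 12 mm thick, 220 mm long along its x, lying on the shelf: leave alone. Origin: under its middle.
- tube: Glass psychrometer tube 18 mm thick, 200 mm long along its x, lying on two wooden blocks, 30 mm high in all: leave alone. Origin: under its middle.
- screwdriver: Screwdriver lying along its x: leave alone.
- mug: White mug 80 mm across, 90 mm tall: leave alone. Origin: centre of its underside.
Mind the look-alikes: they are no part of the job. What is shaped like the paper_roll but black or turquoise is not meant.

How it is judged:
On the way, in this order (a step that is already met when the one before it is completed fails the run):
1. the paper roll stands fully home on the spindle, let go (horizontal distance between paper_roll and spindle_foot below 0.005 m and z of paper_roll in the frame of spindle_foot below 0.003 m and angle between paper_roll's own z axis and vertical below 0.09 rad and contact force between the fingers and paper_roll below 0.1 N and linear speed of paper_roll below 0.02 m/s), for 0.2 s.
2. the crank has been turned backward up to the thread start (value of joint crank_lift above -0.0011 m), for 0.02 s.
3. the crank has dropped at the thread start (value of joint crank_lift between -0.0105 and -0.006 m), for 0.1 s.
At the end, for the whole second after the job is handed in: The roll is on the spindle within 5 mm of its axis, upright and within 3 mm of the deck; the crank screw is one turn (within about 0.3 turn) forward of the thread drop, crank_lift between -13.5 and -18.5 mm; the fingers grip the wooden crank grip with more than 2 N and the crank is still (value of joint crank_lift between -0.0185 and -0.0135 m and contact force between the fingers and crank_grip above 2 N and velocity of joint crank between -0.15 and 0.15 rad/s and linear speed of paper_roll below 0.02 m/s and horizontal distance between paper_roll and spindle_foot below 0.005 m and z of paper_roll in the frame of spindle_foot below 0.003 m and angle between paper_roll's own z axis and vertical below 0.09 rad); the arm keeps its last pose, push and grip.
It fails at once if the roll was dropped or thrown (linear speed of paper_roll above 0.65 m/s and contact force between the fingers and paper_roll below 0.1 N).
It fails at once if another thing on the shelf was moved by more than 30 mm or knocked over (distance of any of empty_tube, jar, rod, tube, screwdriver, mug from where it was at the start of the episode above 0.03 m or angle between any of empty_tube, jar, rod, tube, screwdriver, mug's own z axis and vertical above 0.5 rad).
It fails at once if the push button was pressed (value of joint call_button above 0.003 m).
It also fails if it takes over 72 s, if anything falls off the work surface, if the arm or the gripper's body presses on something with over 40 N, if the wrist force passes 120 N, or if a joint passes its speed limit or range.

### The arm

A 6-joint arm with a two-finger parallel gripper is mounted at the origin on the work surface. World frame = base frame: x ahead of the robot, y to its left, z up, the work surface at z = 0. Lengths are in m, angles in rad, forces in N, time in s.
With the tool pointing down it reaches from about 0.225 to 0.875 m from the base axis. Payload 3.4 kg.
Tool frame: the origin (TCP) lies at the very end of the fingers, on their centre line; the grasp point (between the pads) lies 19 mm behind it; z points along the fingers, x is the direction in which the jaws open and shut, and the axes are right-handed (so a half turn about z gives the same grasp; the last joint's range is limited). The gripper opens to 85 mm and grips with 20 to 120 N. Pads are 22 mm wide; open, the fingers measure 114 mm over their backs; the gripper's body (76 mm by 85 mm) begins 54 mm behind the grasp point. The pads swing forward as they close: fully open they stand 13 mm farther back than shut.
Start: joints at [-1.442, 0.276, 1.505, -0, 1.361, -0.121], TCP at [0.142, -0.557, 0.231] pointing down, gripper open.
Joint ranges: [-2.89, 2.89], [-0.75, 2.08], [0.22, 2.7], [-1.18, 4.32], [0.11, 2.71], [-2.7, 2.7]. Speed limits (rad/s): [2.57, 2.57, 3.14, 3.14, 3.14, 3.14].

### API

Orientations are given as a unit quaternion [w, x, y, z].
In Python, from rig import manip gives the robot as it stands.
- The arm moves only by the tool send_rows, never from a script. Its argument "increments" is a list of rows, each a list of 5 numbers: the opening, from 0 (shut) to 1 (fully open), then the shift along the tool's x, y, z in m, then the turn about the tool's z in rad. A call has 1 to 8 rows; each row shifts and turns the commanded pose from where the row before left it, along the tool's axes as they then stand; what a row does not reach is not made up. A row lasts 1/8 s, in which the tool goes at most 62.5 mm and 10.7 degrees, less where a joint would pass 70% of its speed; a pose out of reach is approached as far as the arm can. A call is refused whole if a number of a shift passes 0.0625 or a number of a turn 0.188, either way. A call with a gripper value outside its range is refused whole. The fingers move at their own pace and stop on an object; "squeeze" is the grip in N (left out, the last holds). Time passes only in rows, so rows that do not move let the fingers close. It gives the time, the measured TCP pose, the force and the opening at its end, in the units of the state.
- manip.get_state(): the state, without advancing time (a new reading comes with each control period).
- manip.get_image(name): name is "scene" or "top"; returns the picture (480x640x3 uint8, red, green, blue); there is no depth.
- manip.calibration(name): a dict with "fx", "fy", "cx", "cy" (pixels), "distortion" ([k1, k2, p1, p2, k3] as OpenCV has them; the pictures are not rectified), "camera_from_world" (4x4, takes a point from world to camera coordinates). Camera axes: x right, y up, looking along -z (the intrinsics and any distortion apply to the point x, -y, -z); pixel columns grow to the right and rows downward; lengths in m; the calibration is good to about 2 mm. A picture is of the moment at which its call begins. calibration takes no time and is no camera call.
- manip.sign_off(): hands the job in, once; it reports no verdict.
The state is a dict: "clock": time; "qpos": joint angles; "qd": joint speeds; "effort": joint torques, N m; "position": TCP position; "ee_rot": TCP orientation; "contact_force": force on the tool from outside, world axes, zero at the start; "moment": the same for the moment, N m; "width": finger opening in m.
Only numpy, scipy, OpenCV 4.12 (cv2) and the standard library are available. Lean on these libraries where they do the work, as an engineer would, in place of code of your own. Each camera call takes 0.05 s, during which the arm holds its last target.

## Working session

There is one attempt and no reset: what is moved stays moved. The work goes in short steps, Python scripts to look and compute and a tool call to move; the robot and the scene stay as the last step left them, time stands still between calls to the robot, and variables do not carry over. Pictures are saved under pics/ and viewed, and the job is handed in when it is done.

Besides the shell and the picture viewer there is one more tool, called after "Request:" as name([rows], argument=value, ...), one row to a line, values as JSON. send_rows: Moves the arm, as the interface text tells. Its arguments: {"type":"object","properties":{"increments":{"type":"array","items":{"type":"array","items":{"type":"number"}}},"squeeze":{"type":"number"}},"required":["increments"]}

```bash
ls; mkdir -p pics; python3 - <<'E'
from rig import manip
import cv2,json
for n in("scene","top"):
    im=manip.get_image(n); cv2.imwrite(f"pics/{n}0.png",im[:,:,::-1])
    print(n,manip.calibration(n))
print(manip.get_state())
E
```

```text
pics
scene {'fx': 599.0352503106093, 'fy': 599.0352503106093, 'cx': 321.851374701342, 'cy': 236.0980624905658, 'distortion': array([-0.05161012,  0.        ,  0.        ,  0.        ,  0.        ]), 'camera_from_world': array([[-0.73727266,  0.67539976,  0.01625393,  0.4072429 ],
       [-0.39821149, -0.45387496,  0.79713558,  0.13046029],
       [ 0.54576243,  0.58123376,  0.60358154, -1.85375737],
       [ 0.        ,  0.        ,  0.        ,  1.        ]])}
top {'fx': 577.593652747755, 'fy': 577.593652747755, 'cx': 316.2238585994325, 'cy': 241.2942144204555, 'distortion': array([-0.03297617,  0.        ,  0.        ,  0.        ,  0.        ]), 'camera_from_world': array([[-0.01575517, -0.9996965 , -0.0189391 ,  0.05107696],
       [ 0.99369926, -0.01775717,  0.11066376, -0.59762897],
       [-0.11096648, -0.01707624,  0.99367743, -1.39287375],
       [ 0.        ,  0.        ,  0.        ,  1.        ]])}
{'clock': 0.1, 'qpos': array([-1.44203131e+00,  2.76539014e-01,  1.50602295e+00,  2.25230156e-05,
        1.36069782e+00, -1.21014413e-01]), 'qd': array([ 0.00159063,  0.00020552, -0.00483111,  0.00048727, -0.00109413,
       -0.00059528]), 'effort': array([ 6.90480174e-04, -4.17700195e+01, -2.46404368e+01, -1.59131441e-04,
        5.88630937e-03,  5.71239269e-06]), 'position': array([ 0.14206738, -0.5566817 ,  0.23051553]), 'ee_rot': array([-5.94947560e-04,  7.89678670e-01, -6.13520092e-01, -5.83942830e-04]), 'contact_force': array([ 0.29361466,  0.61653288, -0.1360483 ]), 'moment': array([ 0.04043099, -0.03136231,  0.06746992]), 'width': 0.08579956342126054}
```

View pics/scene0.png

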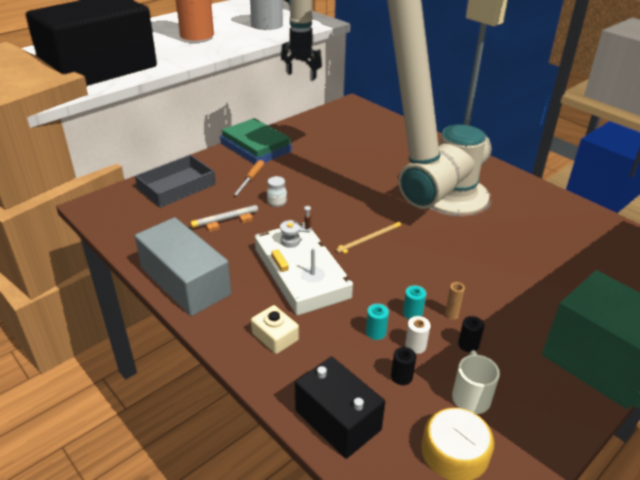

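View pics/top0.png

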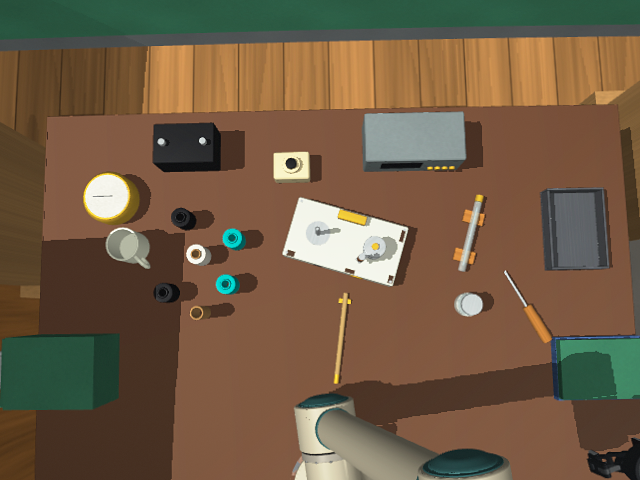

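Candidates for the roll (scene px): white roll with a brown core (418,334); teal (377,321) and (415,302); black (403,366) and (471,333); bare brown tube (455,300); capped jar (277,191); mug (475,383). By its description the paper roll is the white one at scene (418,334), top (198,254). Next I'll take a close crop and measure.

```bash
cat > h.py <<'E'
import numpy as np, cv2
from rig import manip
def ray(n,px):
    c=manip.calibration(n); K=np.array([[c['fx'],0,c['cx']],[0,c['fy'],c['cy']],[0,0,1]])
    u=cv2.undistortPoints(np.array([[px]],float),K,c['distortion'])[0,0]
    T=c['camera_from_world']; R=T[:3,:3]
    d=R.T@np.array([u[0],-u[1],-1.]); o=-R.T@T[:3,3]
    return o,d/np.linalg.norm(d)
def onz(n,px,z):
    o,d=ray(n,px); return o+d*(z-o[2])/d[2]
def proj(n,P):
    c=manip.calibration(n); K=np.array([[c['fx'],0,c['cx']],[0,c['fy'],c['cy']],[0,0,1]])
    T=c['camera_from_world']; p=T[:3,:3]@np.array(P)+T[:3,3]
    q=np.array([[p[0],-p[1],-p[2]]])
    return cv2.projectPoints(q,np.zeros(3),np.zeros(3),K,c['distortion'])[0][0,0]
def cross(p1,p2):
    o1,d1=ray("scene",p1);o2,d2=ray("top",p2)
    A=np.stack([d1,-d2],1);s=np.linalg.lstsq(A,o2-o1,rcond=None)[0]
    a=o1+s[0]*d1;b=o2+s[1]*d2
    return (a+b)/2,np.linalg.norm(a-b)
def crop(im,x0,y0,x1,y1,k,name):
    cv2.imwrite(name,cv2.resize(im[y0:y1,x0:x1,::-1],None,fx=k,fy=k,interpolation=cv2.INTER_CUBIC))
E
python3 - <<'E'
from h import *
t=cv2.imread("pics/top0.png")[:,:,::-1];s=cv2.imread("pics/scene0.png")[:,:,::-1]
a=cv2.resize(t[220:320,150:250],(400,400),interpolation=cv2.INTER_CUBIC)
b=cv2.resize(s[280:380,370:470],(400,400),interpolation=cv2.INTER_CUBIC)
cv2.imwrite("pics/roll.png",np.hstack([a,b])[:,:,::-1])
crop(t,270,185,420,295,5,"pics/case_top.png")
crop(s,240,190,370,320,4.5,"pics/case_scene.png")
E
```

```text
(no output)
```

View pics/roll.png

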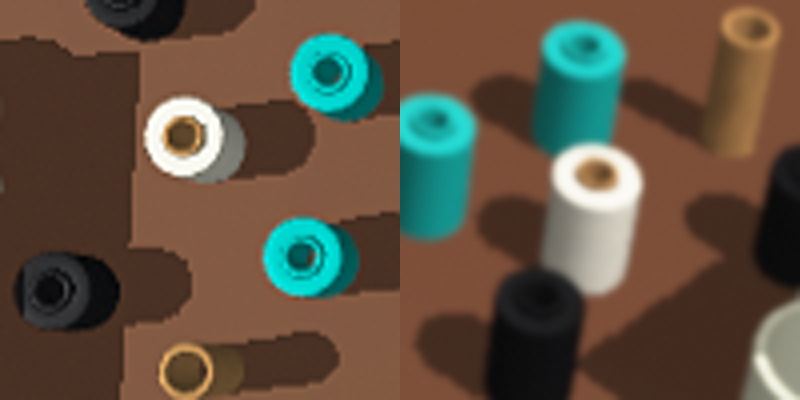

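View pics/case_top.png

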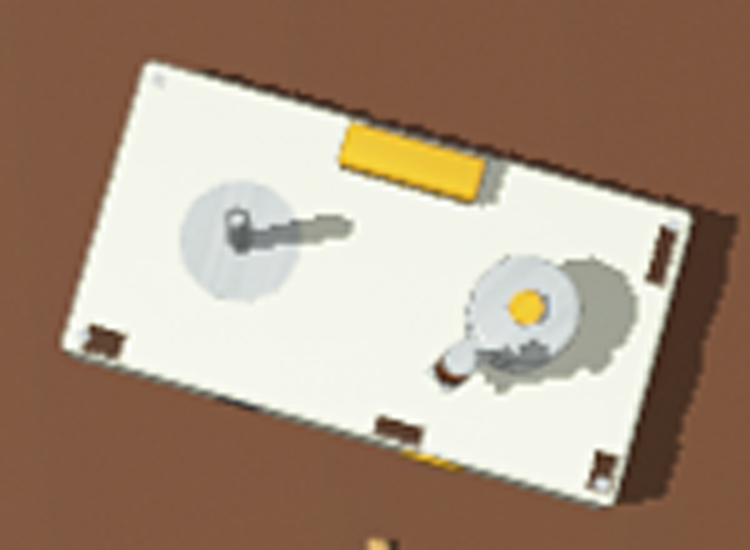

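View pics/case_scene.png

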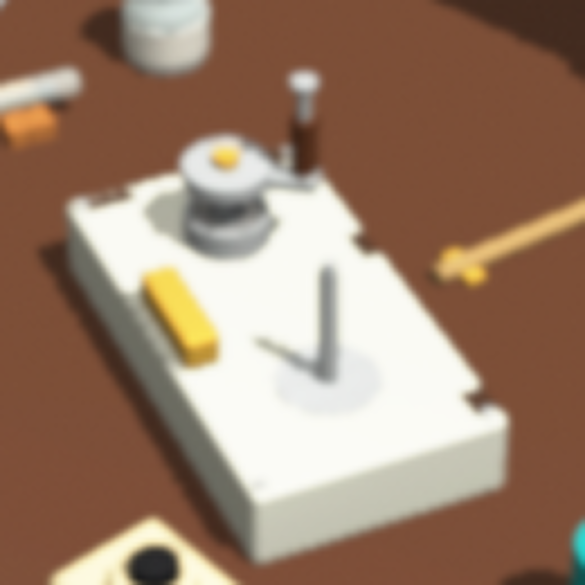

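The crops confirm it: a white roll with a brown core, roll top centre at about top px (196,254). The spindle disc is at about top (318,233), its tip at (317.5,228), and the crank hub at (375,246). The grip cap is at (361,257), and the brass block is on the far (+x) side. Next I'll measure these.

```bash
python3 - <<'E'
from h import *
np.set_printoptions(precision=4,suppress=True)
t=cv2.imread("pics/top0.png");s=cv2.imread("pics/scene0.png")
hsv=cv2.cvtColor(t,cv2.COLOR_BGR2HSV)
def blobs(m,box):
    x0,y0,x1,y1=box; mm=np.zeros_like(m); mm[y0:y1,x0:x1]=m[y0:y1,x0:x1]
    cs,_=cv2.findContours(mm,cv2.RETR_EXTERNAL,cv2.CHAIN_APPROX_NONE)
    return max(cs,key=cv2.contourArea)
# roll annulus
m=((hsv[...,1]<40)&(hsv[...,2]>200)).astype(np.uint8)*255
c=blobs(m,(180,235,220,275)); e=cv2.fitEllipse(cv2.convexHull(c)); print("roll top",e, onz("top",e[0],.07),onz("top",e[0],.066), "diam",e[1][0]/577*1.32)
# deck
c=blobs(m,(270,185,420,295)); q=cv2.minAreaRect(c); b=cv2.boxPoints(q); print("deck",q)
W=np.array([onz("top",p,.05) for p in b]); print(W); print("ctr",W.mean(0),[np.linalg.norm(W[i]-W[i-1]) for i in range(4)])
# spindle base disc: greyer
d=((hsv[...,2]>195)&(hsv[...,2]<232)&(hsv[...,1]<30)).astype(np.uint8)*255
d=((t[...,2]<228)&(t[...,2]>190)&(hsv[...,1]<30)).astype(np.uint8)*255
c=blobs(d,(300,215,335,250)); (x,y),r=cv2.minEnclosingCircle(c);e=cv2.fitEllipse(cv2.convexHull(c)); print("disc",(x,y),r,e,onz("top",e[0],.05))
print("px deck vals",t[225,330],t[240,310],t[233,306])
# brass nut
y_=((hsv[...,0]>18)&(hsv[...,0]<32)&(hsv[...,1]>150)).astype(np.uint8)*255
c=blobs(y_,(365,238,385,258)); M=cv2.moments(c); p=(M['m10']/M['m00'],M['m01']/M['m00']); print("nut",p,onz("top",p,.110))
c=blobs(y_,(335,205,372,230)); M=cv2.moments(c); p=(M['m10']/M['m00'],M['m01']/M['m00']); print("block",p,onz("top",p,.072))
hs=cv2.cvtColor(s,cv2.COLOR_BGR2HSV)
# from crops: tip of spindle and cap, approximations
print("tip",cross((240+326/4.5,190+266/4.5),(270+236/5,185+214/5)))
print("cap",cross((240+304/4.5,190+76/4.5),(270+461/5,185+355/5)))
print("nut",cross((240+226/4.5,190+154/4.5),(270+526/5,185+306/5)))
E
```

```text
roll top ((195.4927215576172, 253.67352294921875), (18.5750732421875, 18.943214416503906), 3.7231900691986084) [0.5695 0.3323 0.07  ] [0.5699 0.3332 0.066 ] diam 0.04249410169789861
deck ((344.9579772949219, 241.103515625), (113.88987731933594, 60.28883361816406), 15.751173973083496)
[[ 0.5653  0.1248  0.05  ]
 [ 0.7081  0.0831  0.05  ]
 [ 0.6263 -0.1838  0.05  ]
 [ 0.4857 -0.1397  0.05  ]]
ctr [ 0.5964 -0.0289  0.05  ] [np.float64(0.27617213468125196), np.float64(0.1487729842923101), np.float64(0.27915493976961253), np.float64(0.1474449659097072)]
disc (317.5, 232.77272033691406) 12.095616340637207 ((317.4864807128906, 232.72018432617188), (23.69743537902832, 23.95296287536621), 3.8242244720458984) [0.6176 0.0373 0.05  ]
px deck vals [235 245 243] [219 220 213] [216 216 208]
nut (374.7916666666667, 246.0) [ 0.5764 -0.0966  0.11  ]
block (351.7863849765258, 216.99765258215962) [ 0.6515 -0.0463  0.072 ]
tip (array([0.6191, 0.0367, 0.1279]), np.float64(0.00019635703737718154))
cap (array([ 0.5482, -0.0626,  0.1659]), np.float64(0.0018326998940430075))
nut (array([ 0.5759, -0.0975,  0.1067]), np.float64(0.0010788621403176933))
```

```bash
cat >> h.py <<'E'
def togo(tx,ty,tz,yaw=-np.pi/2):
    s=manip.get_state(); w,x,y,z=s['ee_rot']; p=s['position']
    R=cv2.Rodrigues  # unused
    X=np.array([1-2*(y*y+z*z),2*(x*y+w*z),2*(x*z-w*y)]);Z=np.array([2*(x*z+w*y),2*(y*z-w*x),1-2*(x*x+y*y)]);Y=np.cross(Z,X)
    d=np.array([tx,ty,tz])-p; th=np.arctan2(X[1],X[0])
    print("t",round(s['clock'],2),"p",p.round(4),"yaw",th.round(4),"tilt",Z.round(4),"w",round(s['width'],4),"F",s['contact_force'].round(2),"q",s['qpos'].round(2))
    print("tool delta",np.array([d@X,d@Y,d@Z]).round(4),"turn",round(th-yaw,4))
E
python3 -c "
from h import *
togo(.57,.333,.2)"
```

```text
t 0.1 p [ 0.1421 -0.5567  0.2305] yaw -1.321 tilt [-2.0e-04  1.7e-03 -1.0e+00] w 0.0858 F [ 0.29  0.62 -0.14] q [-1.44  0.28  1.51  0.    1.36 -0.12]
tool delta [-0.7562 -0.6346  0.0319] turn 0.2498
```

Request:
send_rows([
  [1, 0, 0, 0, 0.125],
  [1, 0, 0, 0, 0.125],
  [1, -0.055, -0.026, 0, 0],
  [1, -0.055, -0.026, 0, 0],
  [1, -0.055, -0.026, 0, 0],
  [1, -0.055, -0.026, 0, 0],
  [1, -0.055, -0.026, 0, 0],
  [1, -0.055, -0.026, 0, 0],
])

```text
clock: 1.1
position: [0.2986, -0.2253, 0.2312]
ee_rot: [0.0, -0.707, 0.708, -0.0]
contact_force: [0.4, -0.3, -0.2]
width: 0.0853
```

Request:
send_rows([
  [1, -0.055, -0.026, 0, 0],
  [1, -0.055, -0.026, 0, 0],
  [1, -0.055, -0.026, 0, 0],
  [1, -0.055, -0.026, 0, 0],
  [1, -0.055, -0.026, 0, 0],
  [1, -0.055, -0.026, 0, 0],
  [1, -0.055, -0.026, 0, 0],
  [1, -0.055, -0.026, 0, 0],
])

```text
clock: 2.1
position: [0.5066, 0.2147, 0.2309]
ee_rot: [0.0, 0.707, -0.707, 0.0]
contact_force: [0.7, -0.6, -0.5]
width: 0.0852
```

```bash
python3 -c "
from h import *
togo(.57,.333,.12)"
```

```text
t 2.1 p [0.5066 0.2147 0.2309] yaw -1.5703 tilt [-3.e-04 -7.e-04 -1.e+00] w 0.0852 F [ 0.72 -0.65 -0.52] q [ 0.27  0.24  1.56 -0.    1.35  1.85]
tool delta [-0.1183 -0.0634  0.1108] turn 0.0005
```

Request:
send_rows([
  [1, -0.04, -0.021, 0.02, 0],
  [1, -0.04, -0.021, 0.03, 0],
  [1, -0.038, -0.021, 0.03, 0],
  [1, 0, 0, 0.03, 0],
  [1, 0, 0, 0, 0],
])

```text
clock: 2.72
position: [0.567, 0.3301, 0.1177]
ee_rot: [0.004, 0.707, -0.707, -0.001]
contact_force: [0.4, 0.4, -0.6]
width: 0.0854
```

```bash
python3 - <<'E'
from h import *
t=manip.get_image("top");s=manip.get_image("scene")
togo(.57,.333,.025)
a=cv2.resize(t[190:310,130:250],(400,400),interpolation=cv2.INTER_CUBIC)
b=cv2.resize(s[250:390,350:490],(400,400),interpolation=cv2.INTER_CUBIC)
cv2.imwrite("pics/pre.png",np.hstack([a,b])[:,:,::-1])
E
```

```text
t 2.83 p [0.5693 0.3305 0.1215] yaw -1.5712 tilt [-3.e-04 -3.e-04 -1.e+00] w 0.0851 F [-0.   -0.23  0.59] q [ 0.42  0.47  1.48 -0.    1.19  1.99]
tool delta [-0.0025 -0.0007  0.0965] turn -0.0004
```

View pics/pre.png

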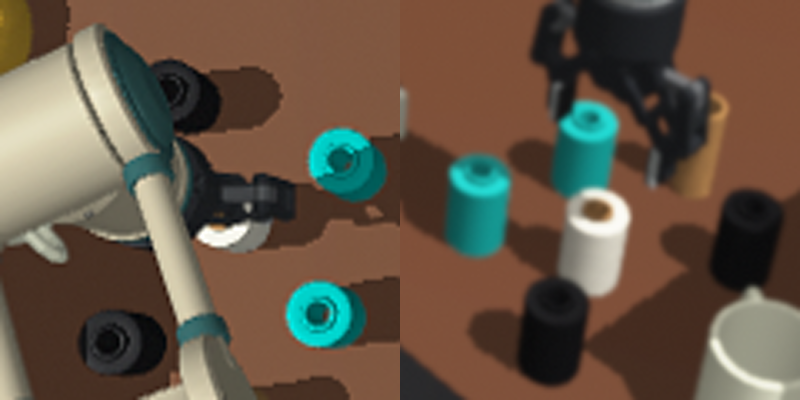

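The fingers straddle the white roll (crop right, about (600,240)), with its neighbours clear. Now descend and close.

Request:
send_rows([
  [1, -0.002, 0, 0.03, 0],
  [1, 0, 0, 0.03, 0],
  [1, 0, 0, 0.025, 0],
  [1, 0, 0, 0.01, 0],
  [1, 0, 0, 0, 0],
  [0.4, 0, 0, 0, 0],
  [0.3, 0, 0, 0, 0],
  [0.2, 0, 0, 0, 0],
], squeeze=30)

```text
clock: 3.82
position: [0.5702, 0.333, 0.0277]
ee_rot: [0.001, -0.707, 0.707, -0.001]
contact_force: [-0.9, -0.1, 5.2]
width: 0.0469
```

Request:
send_rows([
  [0.2, 0, 0, 0, 0],
  [0.2, 0, 0, 0, 0],
  [0.2, 0, 0, 0, 0],
  [0.2, 0, 0, 0, 0],
])

```text
clock: 4.32
position: [0.5702, 0.333, 0.0276]
ee_rot: [0.001, -0.707, 0.707, -0.001]
contact_force: [-0.9, -0.7, 5.3]
width: 0.047
```

```bash
python3 -c "
from h import *
togo(.57,.333,.185)"
```

```text
t 4.33 p [0.5702 0.333  0.0276] yaw -1.5709 tilt [ 2.2e-03  7.0e-04 -1.0e+00] w 0.047 F [-0.93 -0.66  5.3 ] q [ 0.42  0.56  1.58 -0.    1.    1.99]
tool delta [-1.000e-04 -2.000e-04 -1.574e-01] turn -0.0001
```

Request:
send_rows([
  [0.2, 0, 0, -0.005, 0],
  [0.2, 0, 0, -0.015, 0],
  [0.2, 0, 0, -0.03, 0],
  [0.2, 0, 0, -0.04, 0],
  [0.2, 0, 0, -0.04, 0],
  [0.2, 0, 0, -0.035, 0],
  [0.2, 0.02, -0.003, 0, 0],
  [0.2, 0.035, -0.006, 0, 0],
])

```text
clock: 5.32
position: [0.5776, 0.277, 0.1908]
ee_rot: [0.001, 0.708, -0.706, -0.0]
contact_force: [0.1, -0.5, -1.5]
width: 0.0471
```

Request:
send_rows([
  [0.2, 0.04, -0.007, 0, 0],
  [0.2, 0.04, -0.007, 0, 0],
  [0.2, 0.04, -0.007, 0, 0],
  [0.2, 0.04, -0.007, 0, 0],
  [0.2, 0.03, -0.005, 0, 0],
  [0.2, 0.02, -0.002, 0, 0],
  [0.2, 0.01, -0.002, 0, 0],
  [0.2, 0, 0, 0, 0],
])

```text
clock: 6.32
position: [0.6151, 0.0575, 0.191]
ee_rot: [-0.0, -0.707, 0.707, 0.0]
contact_force: [-0.5, 0.1, -1.7]
width: 0.047
```

```bash
python3 - <<'E'
from h import *
t=manip.get_image("top");s=manip.get_image("scene")
togo(.6176,.037,.075)
cv2.imwrite("pics/t1.png",t[...,::-1]);cv2.imwrite("pics/s1.png",s[...,::-1])
crop(t,270,175,420,295,5,"pics/t1c.png")
crop(s,240,150,370,320,3.5,"pics/s1c.png")
E
```

```text
t 6.42 p [0.6151 0.0586 0.1912] yaw -1.5704 tilt [-3.e-04  7.e-04 -1.e+00] w 0.0469 F [-0.25  0.61 -0.89] q [-0.02  0.36  1.48  0.    1.3   1.55]
tool delta [ 0.0217 -0.0026  0.1162] turn 0.0004
```

View pics/t1c.png

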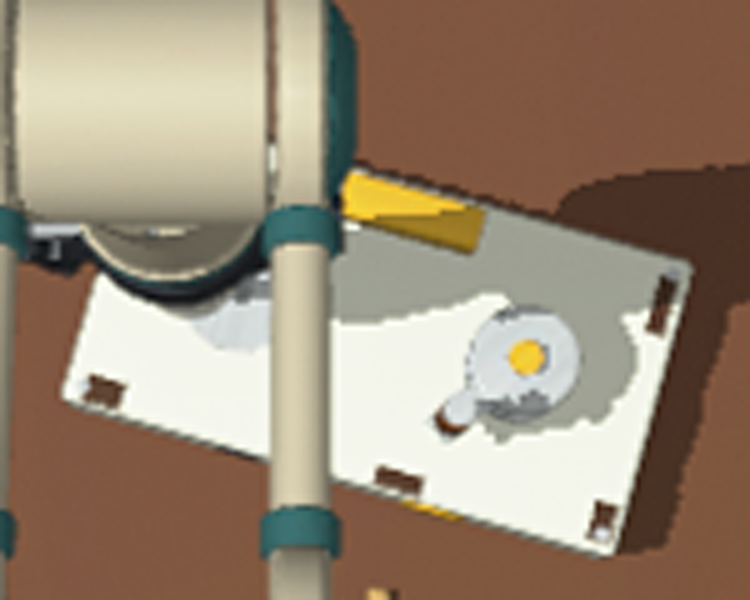

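View pics/s1c.png

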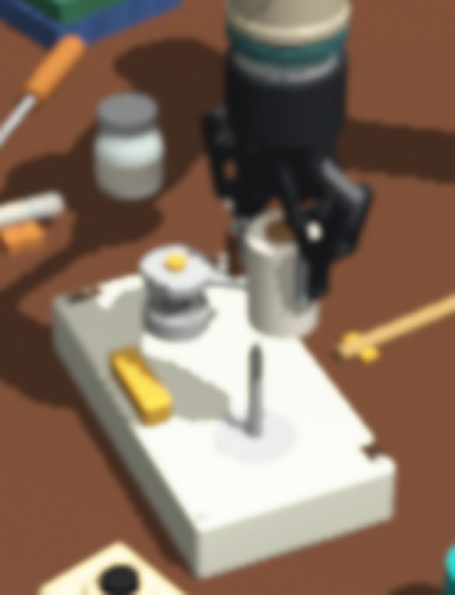

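The held roll is upright in the jaws, left side of the case. Next I move over the spindle and compare the roll axis with the spindle in the scene camera.

Request:
send_rows([
  [0.2, 0.012, -0.003, 0, 0],
  [0.2, 0.01, 0, 0, 0],
  [0.2, 0, 0, 0, 0],
  [0.2, 0, 0, 0, 0],
])

```text
clock: 6.92
position: [0.6182, 0.0357, 0.1912]
ee_rot: [0.0, -0.707, 0.707, 0.0]
contact_force: [-0.3, -0.2, -1.6]
width: 0.0462
```

```bash
python3 - <<'E'
from h import *
s=manip.get_image("scene")
togo(.618,.037,.075)
cv2.imwrite("pics/s2.png",s[...,::-1])
crop(s,270,185,350,285,6,"pics/s2c.png")
P=manip.get_state()['position']; rb=P[2]-.0276
for z,n in((rb,'bottom'),(rb+.07,'top')): print(n,proj("scene",[P[0],P[1],z]))
for z in(.05,.132): print("spindle",proj("scene",[.6176,.0373,z]),proj("scene",[.619,.037,z]))
E
```

```text
t 6.97 p [0.6182 0.0358 0.1913] yaw -1.5711 tilt [-0.e+00  2.e-04 -1.e+00] w 0.0466 F [-0.55  0.24 -0.78] q [-0.05  0.37  1.47  0.    1.3   1.52]
tool delta [-0.0011  0.0002  0.1163] turn -0.0003
bottom [312.5575185  236.74078637]
top [312.771549   212.08507872]
spindle [312.81912697 273.93669955] [312.31046416 274.12414236]
spindle [313.06561275 247.60266702] [312.53914434 247.78583519]
```

View pics/s2c.png

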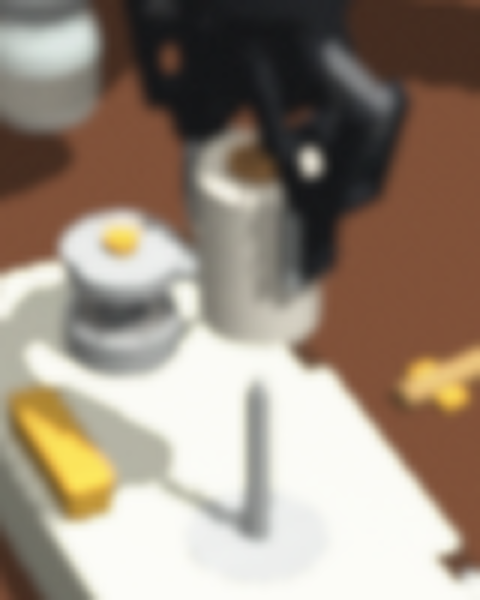

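```bash
python3 - <<'E'
from h import *
s=cv2.imread("pics/s2.png").astype(int)
for r in (222,226,230,234,236,238,240): print(r,[ (c,tuple(s[r,c])) for c in (299,300,301,302,303,304,305)])
print()
for r in (233,235,237,238,239,240): print(r,[ (c,tuple(s[r,c])) for c in range(320,327)])
print("col 313 bottom",[(r,tuple(s[r,313])) for r in range(234,246)])
for r in (255,260,265,270): print(r,[ (c,s[r,c].sum()//3) for c in range(308,319)])
E
```

```text
222 [(299, (np.int64(71), np.int64(90), np.int64(127))), (300, (np.int64(69), np.int64(87), np.int64(121))), (301, (np.int64(77), np.int64(92), np.int64(116))), (302, (np.int64(93), np.int64(103), np.int64(115))), (303, (np.int64(104), np.int64(114), np.int64(119))), (304, (np.int64(112), np.int64(121), np.int64(124))), (305, (np.int64(119), np.int64(128), np.int64(132)))]
226 [(299, (np.int64(204), np.int64(207), np.int64(205))), (300, (np.int64(167), np.int64(171), np.int64(172))), (301, (np.int64(133), np.int64(139), np.int64(143))), (302, (np.int64(113), np.int64(120), np.int64(126))), (303, (np.int64(107), np.int64(116), np.int64(120))), (304, (np.int64(110), np.int64(120), np.int64(123))), (305, (np.int64(116), np.int64(127), np.int64(130)))]
230 [(299, (np.int64(181), np.int64(184), np.int64(181))), (300, (np.int64(182), np.int64(185), np.int64(183))), (301, (np.int64(177), np.int64(182), np.int64(179))), (302, (np.int64(155), np.int64(161), np.int64(160))), (303, (np.int64(126), np.int64(134), np.int64(135))), (304, (np.int64(114), np.int64(124), np.int64(126))), (305, (np.in
[... 4783 characters left out ...]
4(244)), (310, np.int64(220)), (311, np.int64(165)), (312, np.int64(145)), (313, np.int64(159)), (314, np.int64(188)), (315, np.int64(226)), (316, np.int64(243)), (317, np.int64(248)), (318, np.int64(249))]
265 [(308, np.int64(248)), (309, np.int64(243)), (310, np.int64(218)), (311, np.int64(165)), (312, np.int64(146)), (313, np.int64(159)), (314, np.int64(185)), (315, np.int64(223)), (316, np.int64(242)), (317, np.int64(248)), (318, np.int64(249))]
270 [(308, np.int64(176)), (309, np.int64(170)), (310, np.int64(151)), (311, np.int64(136)), (312, np.int64(141)), (313, np.int64(157)), (314, np.int64(183)), (315, np.int64(216)), (316, np.int64(233)), (317, np.int64(237)), (318, np.int64(237))]
```

Request:
send_rows([
  [0.2, -0.001, 0, 0.01, 0],
  [0.2, 0, 0, 0.015, 0],
  [0.2, 0, 0, 0.01, 0],
  [0.2, 0, 0, 0.005, 0],
  [0.2, 0, 0, 0.005, 0],
  [0.2, 0, 0, 0, 0],
])

```text
clock: 7.72
position: [0.6182, 0.0367, 0.146]
ee_rot: [-0.0, -0.707, 0.707, 0.0]
contact_force: [0.9, -0.2, -0.6]
width: 0.0469
```

```bash
python3 - <<'E'
from h import *
s=manip.get_image("scene")
togo(.618,.037,.0776)
crop(s,270,185,350,285,6,"pics/s3c.png")
E
```

```text
t 7.78 p [0.6184 0.0367 0.1463] yaw -1.5711 tilt [ 2.e-04 -1.e-04 -1.e+00] w 0.047 F [-0.02 -0.76 -1.22] q [-0.05  0.4   1.54 -0.    1.21  1.52]
tool delta [-0.0003  0.0004  0.0687] turn -0.0003
```

View pics/s3c.png

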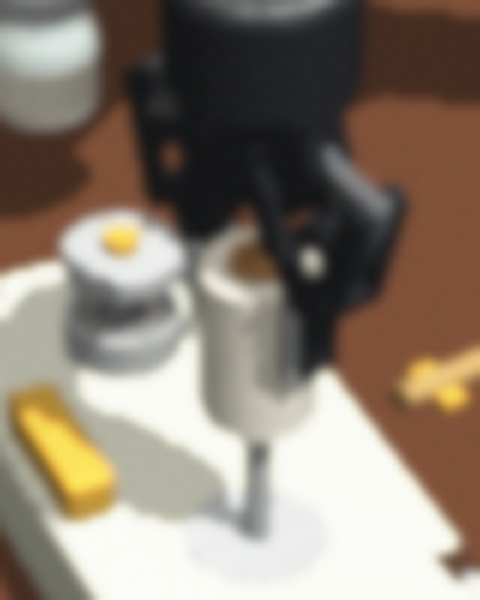

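The spindle has entered the bore (visible below the roll at crop (258,490)) with no force. I'll continue down.

Request:
send_rows([
  [0.2, 0, 0, 0.01, 0],
  [0.2, 0, 0, 0.012, 0],
  [0.2, 0, 0, 0.012, 0],
  [0.2, 0, 0, 0.012, 0],
  [0.2, 0, 0, 0.01, 0],
  [0.2, 0, 0, 0.005, 0],
  [0.2, 0, 0, 0, 0],
])

```text
clock: 8.65
position: [0.6181, 0.0367, 0.0849]
ee_rot: [-0.0, -0.707, 0.707, 0.0]
contact_force: [0.1, -0.2, -0.7]
width: 0.0468
```

```bash
python3 -c "
from h import *
togo(.618,.037,.0776)"
```

```text
t 8.65 p [0.6181 0.0367 0.0849] yaw -1.571 tilt [-6.e-04 -0.e+00 -1.e+00] w 0.0468 F [ 0.11 -0.15 -0.69] q [-0.05  0.45  1.62 -0.    1.07  1.52]
tool delta [-0.0003  0.0001  0.0073] turn -0.0002
```

Request:
send_rows([
  [0.2, 0, 0, 0.003, 0],
  [0.2, 0, 0, 0.002, 0],
  [0.2, 0, 0, 0.002, 0],
  [0.2, 0, 0, 0, 0],
])

```text
clock: 9.15
position: [0.6182, 0.0367, 0.0782]
ee_rot: [-0.0, -0.707, 0.707, 0.0]
contact_force: [-0.3, -0.5, -1.5]
width: 0.0469
```

```bash
python3 -c "
from h import *
togo(.618,.037,.0776)"
```

```text
t 9.15 p [0.6182 0.0367 0.0782] yaw -1.571 tilt [-2.e-04 -1.e-04 -1.e+00] w 0.0469 F [-0.33 -0.51 -1.54] q [-0.05  0.46  1.63 -0.    1.06  1.52]
tool delta [-0.0003  0.0002  0.0006] turn -0.0002
```

Request:
send_rows([
  [0.2, 0, 0, 0.001, 0],
  [0.2, 0, 0, 0, 0],
])

```text
clock: 9.4
position: [0.6184, 0.0367, 0.0777]
ee_rot: [0.0, -0.707, 0.707, -0.0]
contact_force: [0.2, -0.3, 1.1]
width: 0.047
```

Request:
send_rows([
  [0.2, 0, 0, 0.001, 0],
  [0.2, 0, 0, 0, 0],
])

```text
clock: 9.65
position: [0.6184, 0.0367, 0.0776]
ee_rot: [0.0, -0.707, 0.707, -0.0]
contact_force: [-1.7, -0.1, 6.5]
width: 0.0468
```

Seated (Fz +6.5 N at TCP z 0.0776, the grasp height plus 50 mm). Releasing.

Request:
send_rows([
  [0.7, 0, 0, 0, 0],
  [0.8, 0, 0, 0, 0],
  [0.9, 0, 0, 0, 0],
  [0.9, 0, 0, 0, 0],
  [0.9, 0, 0, 0, 0],
  [0.9, 0, 0, -0.02, 0],
  [0.9, 0, 0, -0.03, 0],
  [0.9, 0, 0, -0.03, 0],
])

```text
clock: 10.65
position: [0.6181, 0.0367, 0.1568]
ee_rot: [-0.0, -0.707, 0.707, 0.0]
contact_force: [-0.7, -0.9, -0.7]
width: 0.0766
```

Request:
send_rows([
  [0.9, 0, 0, -0.04, 0],
  [0.9, 0, 0, -0.02, 0],
  [0.9, 0, -0.03, 0, 0],
  [0.9, 0, 0.05, 0, 0],
  [0.9, 0, 0.05, 0, 0],
  [0.9, 0, 0.05, 0, 0],
  [0.9, 0, 0.05, 0, 0],
  [0.9, 0, 0.04, 0, 0],
])

```text
clock: 11.65
position: [0.406, 0.0369, 0.2162]
ee_rot: [-0.0, -0.707, 0.707, 0.0]
contact_force: [0.6, 0.2, -0.1]
width: 0.077
```

```bash
python3 - <<'E'
from h import *
s=manip.get_image("scene");t=manip.get_image("top")
togo(.548,-.0626,.125)
cv2.imwrite("pics/t4.png",t[...,::-1]);cv2.imwrite("pics/s4.png",s[...,::-1])
crop(s,240,150,370,320,3.5,"pics/s4c.png")
crop(t,270,185,420,295,5,"pics/t4c.png")
E
```

```text
t 11.75 p [0.4034 0.0371 0.2162] yaw -1.5708 tilt [-3.2e-03  1.0e-04 -1.0e+00] w 0.0768 F [ 0.82 -0.11  0.22] q [-0.08  0.03  1.85 -0.    1.26  1.49]
tool delta [ 0.0998 -0.1449  0.0907] turn -0.0
```

View pics/s4c.png

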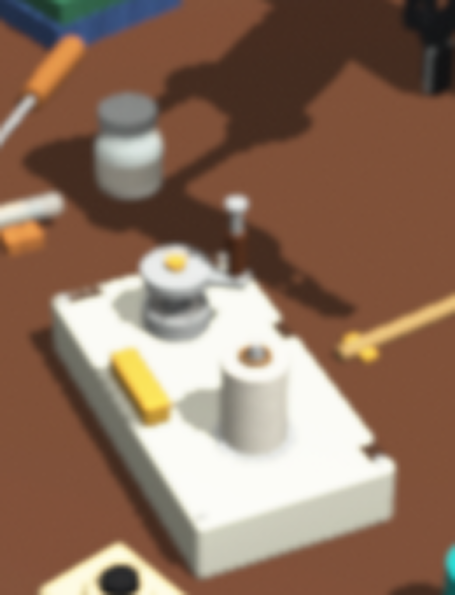

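View pics/t4c.png

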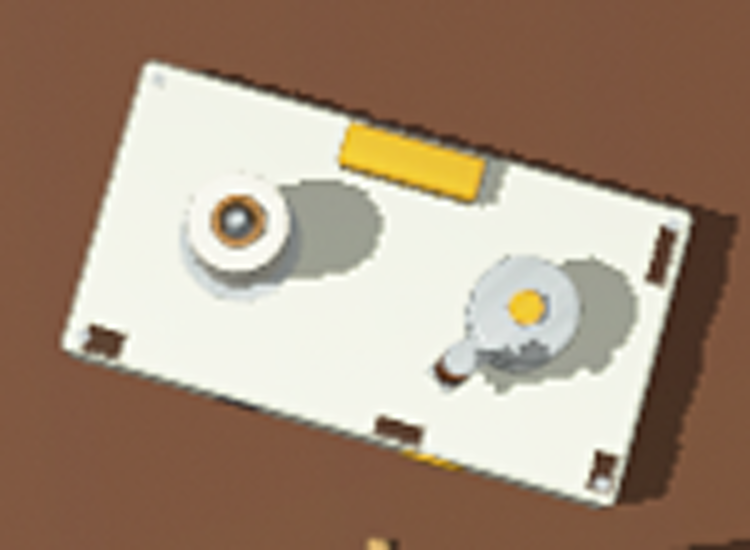

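The roll is home and upright: scene crop (255,400), spindle tip showing in the core at (257,352), and concentric in the top view. Next I refine the crank hub and grip position.

```bash
python3 - <<'E'
from h import *
np.set_printoptions(precision=4,suppress=True)
f=lambda u,k,o:(u+.5)/k-.5+o
cs=(f(304,4.5,240),f(76,4.5,190)); ct=(f(461,5,270),f(354,5,185))
print("cap",cross(cs,ct),onz("top",ct,.165))
hub=np.array([.5764,-.0966]); 
nt=(374.79,246.0)
for z in(.106,.11,.113): print(z,onz("top",nt,z))
ns=(f(226,4.5,240),f(154,4.5,190)); print("nut",cross(ns,nt))
# deck long axis from corners
a=np.array([.5653,.1248]);b=np.array([.4857,-.1397]);c=np.array([.7081,.0831]);d=np.array([.6263,-.1838])
v=(a-b)/np.linalg.norm(a-b)+(c-d)/np.linalg.norm(c-d);v/=np.linalg.norm(v);ctr=(a+b+c+d)/4
print("yaxis",v,"hub from ctr",ctr-.07*v,"spin",ctr+.07*v,"from disc",np.array([.6176,.0373])-.14*v)
for p in ("scene",):
  print(proj(p,[.5764,-.0966,.11]),ns)
t=cv2.imread("pics/t4.png"); crop(t[:,:,::-1],345,235,395,275,14,"pics/gt.png")
s=cv2.imread("pics/s4.png"); crop(s[:,:,::-1],275,195,325,255,10,"pics/gs.png")
E
```

```text
cap (array([ 0.5496, -0.0619,  0.168 ]), np.float64(0.0010879141603344403)) [ 0.5502 -0.0625  0.165 ]
0.106 [ 0.5768 -0.097   0.106 ]
0.11 [ 0.5764 -0.0966  0.11  ]
0.113 [ 0.5761 -0.0964  0.113 ]
nut (array([ 0.5767, -0.0969,  0.1085]), np.float64(0.00036382680713594026))
yaxis [0.2906 0.9568] hub from ctr [ 0.576  -0.0959] spin [0.6167 0.0381] from disc [ 0.5769 -0.0967]
[290.0517 223.3822] (289.8333333333333, 223.83333333333334)
```

View pics/gt.png

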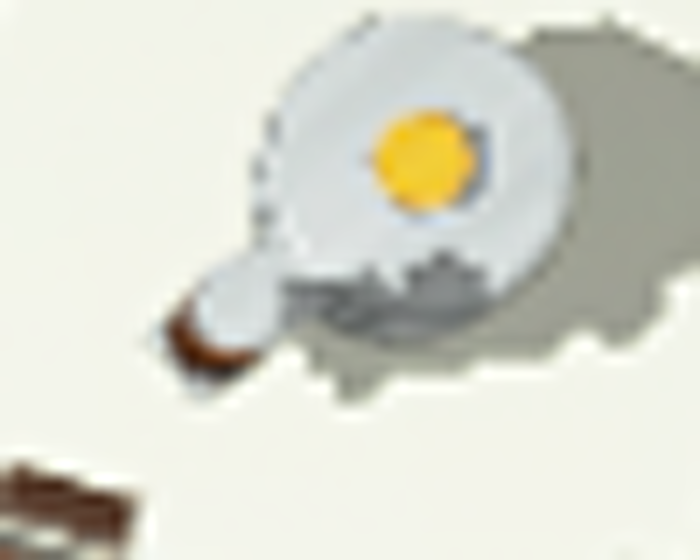

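View pics/gs.png

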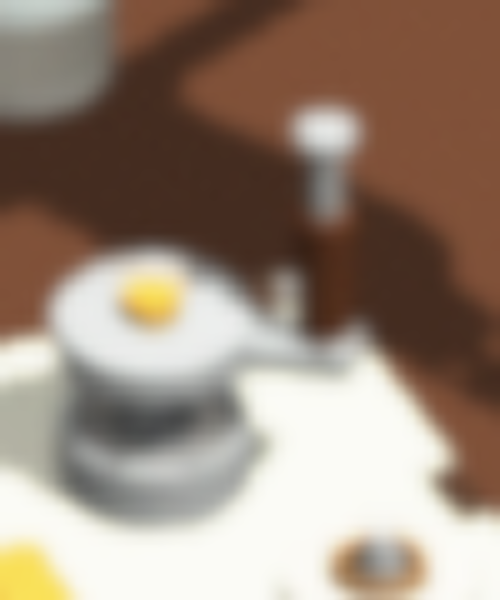

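Request:
send_rows([
  [0.55, 0.025, -0.036, 0, 0],
  [0.55, 0.025, -0.036, 0, 0],
  [0.55, 0.025, -0.036, 0, 0],
  [0.55, 0.0235, -0.037, 0, 0],
  [0.55, 0, 0, 0, 0],
  [0.55, 0, 0, 0, 0],
])

```text
clock: 12.5
position: [0.5529, -0.0616, 0.2157]
ee_rot: [-0.0, -0.707, 0.707, 0.001]
contact_force: [-0.2, 0.3, 1.0]
width: 0.0469
```

```bash
python3 - <<'E'
from h import *
s=manip.get_image("scene")
togo(.5484,-.0615,.108)
crop(s,255,135,345,255,5,"pics/s5c.png")
print(proj("scene",manip.get_state()['position']))
E
```

```text
t 12.55 p [ 0.5525 -0.0613  0.216 ] yaw -1.5708 tilt [-1.3e-03  5.0e-04 -1.0e+00] w 0.047 F [-0.46  0.52 -0.56] q [-0.24  0.26  1.57  0.    1.32  1.34]
tool delta [0.0003 0.004  0.108 ] turn -0.0
[306.23974302 190.73424526]
```

View pics/s5c.png

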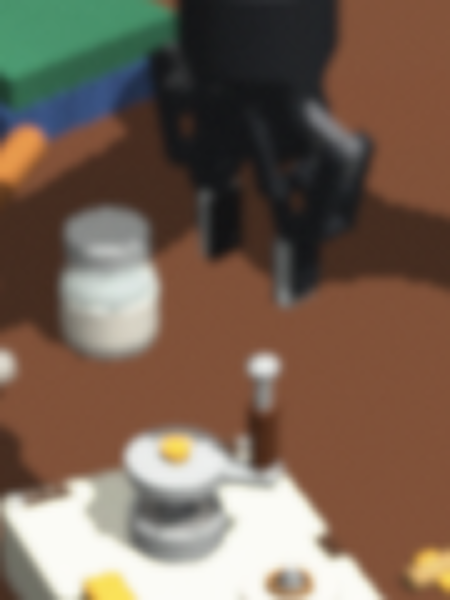

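The fingers bracket the grip pin in the scene view (cap at crop (264,366)). A 4 mm shift, then descend.

Request:
send_rows([
  [0.55, 0, 0.004, 0.03, 0],
  [0.55, 0, 0, 0.03, 0],
  [0.55, 0, 0, 0.03, 0],
  [0.55, 0, 0, 0.018, 0],
  [0.55, 0, 0, 0, 0],
  [0.55, 0, 0, 0, 0],
])

```text
clock: 13.3
position: [0.5495, -0.0615, 0.1094]
ee_rot: [-0.0, 0.707, -0.707, 0.001]
contact_force: [0.3, -0.1, -0.8]
width: 0.0467
```

```bash
python3 - <<'E'
from h import *
s=manip.get_image("scene")
togo(.5484,-.0615,.108)
crop(s,255,135,345,255,5,"pics/s6c.png")
E
```

```text
t 13.35 p [ 0.5498 -0.0616  0.1096] yaw -1.5706 tilt [ 2.4e-03 -6.0e-04 -1.0e+00] w 0.0473 F [-0.32 -0.22  0.34] q [-0.24  0.34  1.74 -0.    1.06  1.33]
tool delta [-0.0001  0.0015  0.0016] turn 0.0002
```

View pics/s6c.png

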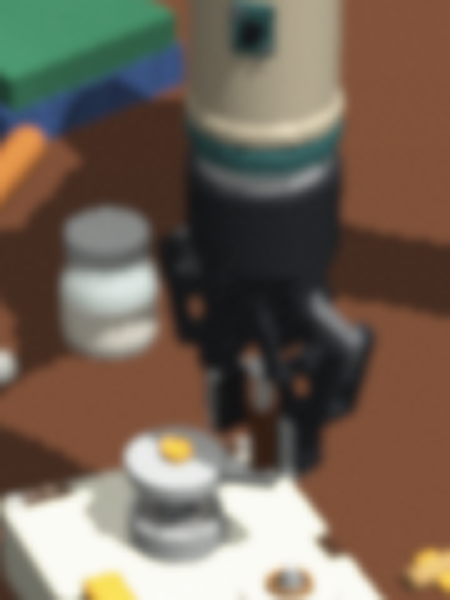

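Request:
send_rows([
  [0.55, 0, 0.0015, 0.001, 0],
  [0.1, 0, 0, 0, 0],
  [0.05, 0, 0, 0, 0],
  [0.05, 0, 0, 0, 0],
  [0.05, 0, 0, 0, 0],
  [0.05, 0, 0, 0, 0],
], squeeze=35)

```text
clock: 14.1
position: [0.548, -0.0618, 0.1076]
ee_rot: [0.0, -0.707, 0.707, -0.0]
contact_force: [0.0, 0.7, 2.3]
width: 0.0148
```

```bash
python3 - <<'E'
from h import *
s=manip.get_image("scene")
togo(.5484,-.0615,.108)
crop(s,255,135,345,255,5,"pics/s7c.png")
E
```

```text
t 14.15 p [ 0.5481 -0.0618  0.1076] yaw -1.571 tilt [ 7.e-04 -2.e-04 -1.e+00] w 0.0147 F [-0.09  0.83  3.69] q [-0.24  0.34  1.74 -0.    1.06  1.33]
tool delta [-0.0003 -0.0003 -0.0004] turn -0.0002
```

View pics/s7c.png

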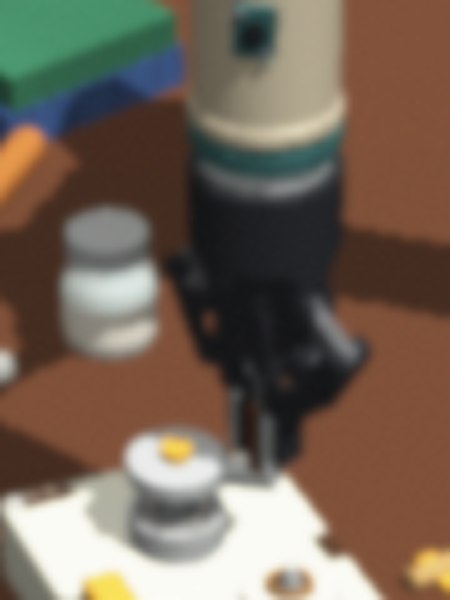

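Gripped (width 14.8 mm). Lift the sleeve 8 mm and prepare the circular rows.

Request:
send_rows([
  [0.05, 0, 0, -0.004, 0],
  [0.05, 0, 0, -0.004, 0],
  [0.05, 0, 0, 0, 0],
])

```text
clock: 14.52
position: [0.548, -0.0619, 0.1156]
ee_rot: [0.0, -0.707, 0.707, -0.0]
contact_force: [0.3, -0.3, 0.5]
width: 0.015
```

```bash
cat >> h.py <<'E'
HUB=np.array([.5765,-.0966])
def nut(n):
    s=manip.get_image("scene"); hs=cv2.cvtColor(s,cv2.COLOR_RGB2HSV)
    y=((hs[...,0]>18)&(hs[...,0]<32)&(hs[...,1]>120)&(hs[...,2]>120)).astype(np.uint8); m=np.zeros_like(y); m[208:242,278:302]=y[208:242,278:302]
    M=cv2.moments(m,True); crop(s,255,135,345,255,5,f"pics/{n}.png")
    st=manip.get_state(); p=st['position'][:2]-HUB
    print("nut",M['m00'],(M['m10']/max(M['m00'],1),M['m01']/max(M['m00'],1)),"t",round(st['clock'],2),"z",st['position'][2].round(4),"phi",np.degrees(np.arctan2(p[1],p[0])).round(1),"r",np.hypot(*p).round(4),"F",st['contact_force'].round(2),"w",round(st['width'],4))
E
python3 - <<'E'
from h import *
nut("n0")
togo(.5484,-.0615,.115)
ph=np.radians(129.4+10*np.arange(0,34)); P=HUB+.045*np.c_[np.cos(ph),np.sin(ph)]
d=np.diff(P,axis=0)
for k in range(0,33,8): print([[round(-a[1],4),round(-a[0],4)] for a in d[k:k+8]])
E
```

```text
nut 18.0 (290.0, 224.33333333333334) t 14.57 z 0.1154 phi 129.4 r 0.0449 F [ 2.06 -0.08 -0.35] w 0.015
t 14.57 p [ 0.548  -0.0619  0.1154] yaw -1.571 tilt [ 6.e-04 -3.e-04 -1.e+00] w 0.015 F [ 2.06 -0.08 -0.35] q [-0.24  0.33  1.73 -0.    1.08  1.33]
tool delta [-0.0004 -0.0004  0.0004] turn -0.0002
[[np.float64(0.0055), np.float64(0.0056)], [np.float64(0.0064), np.float64(0.0046)], [np.float64(0.0071), np.float64(0.0034)], [np.float64(0.0076), np.float64(0.0021)], [np.float64(0.0078), np.float64(0.0008)], [np.float64(0.0078), np.float64(-0.0006)], [np.float64(0.0076), np.float64(-0.002)], [np.float64(0.0071), np.float64(-0.0032)]]
[[np.float64(0.0065), np.float64(-0.0044)], [np.float64(0.0056), np.float64(-0.0055)], [np.float64(0.0046), np.float64(-0.0064)], [np.float64(0.0034), np.float64(-0.0071)], [np.float64(0.0021), np.float64(-0.0076)], [np.float64(0.0008), np.float64(-0.0078)], [np.float64(-0.0006), np.float64(-0.0078)], [np.float64(-0.002), np.float64(-0.0076)]]
[[np.float64(-0.0032), np.float64(-0.0071)], [np.float64(-0.0044), np.float64(-0.0065)], [np.float64(-0.0055), np.float64(-0.0056)], [np.float64(-0.0064), np.float64(-0.0046)], [np.float64(-0.0071), np.float64(-0.0034)], [np.float64(-0.0076), np.float64(-0.0021)], [np.float64(-0.0078), np.float64(-0.0008)], [np.float64(-0.0078), np.float64(0.0006)]]
[[np.float64(-0.0076), np.float64(0.002)], [np.float64(-0.0071), np.float64(0.0032)], [np.float64(-0.0065), np.float64(0.0044)], [np.float64(-0.0056), np.float64(0.0055)], [np.float64(-0.0046), np.float64(0.0064)], [np.float64(-0.0034), np.float64(0.0071)], [np.float64(-0.0021), np.float64(0.0076)], [np.float64(-0.0008), np.float64(0.0078)]]
[[np.float64(0.0006), np.float64(0.0078)]]
```

Request:
send_rows([
  [0.05, 0.0055, 0.0056, 0, 0],
  [0.05, 0.0064, 0.0046, 0, 0],
  [0.05, 0.0071, 0.0034, 0, 0],
  [0.05, 0.0076, 0.0021, 0, 0],
])

```text
clock: 15.08
position: [0.5317, -0.0888, 0.1153]
ee_rot: [0.0, -0.707, 0.707, 0.0]
contact_force: [2.8, 0.7, -0.1]
width: 0.0149
```

```bash
python3 -c "
from h import *
nut('n1')"
```

```text
nut 12.0 (289.5, 224.5) t 15.12 z 0.1153 phi 171.5 r 0.0454 F [ 1.29 -1.54 -0.57] w 0.0149
```

Request:
send_rows([
  [0.05, 0.0078, 0.0008, 0, 0],
  [0.05, 0.0078, -0.0006, 0, 0],
  [0.05, 0.0076, -0.002, 0, 0],
  [0.05, 0, 0, 0, 0],
])

```text
clock: 15.62
position: [0.5338, -0.1127, 0.1152]
ee_rot: [-0.001, -0.707, 0.707, -0.0]
contact_force: [0.9, -1.3, -0.7]
width: 0.0152
```

```bash
python3 -c "
from h import *
nut('n2')"; python3 -c "
import cv2,numpy as np
cv2.imwrite('pics/n012.png',np.hstack([cv2.imread(f'pics/n{i}.png')[300:,50:300] for i in(0,1,2)]))"
```

```text
nut 10.0 (289.5, 224.2) t 15.68 z 0.1152 phi -159.7 r 0.0456 F [ 0.8  -0.37  0.31] w 0.015
```

View pics/n012.png

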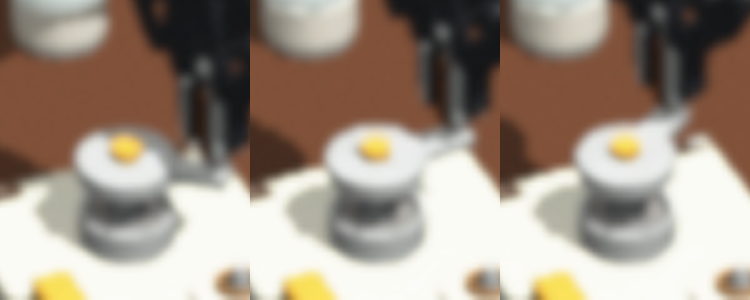

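The crank follows the grip and the hub has not dropped yet (nut at crop (125,148) throughout). I'll keep going.

Request:
send_rows([
  [0.05, 0.0071, -0.0032, 0, 0],
  [0.05, 0.0065, -0.0044, 0, 0],
  [0.05, 0.0056, -0.0055, 0, 0],
  [0.05, 0, 0, 0, 0],
])

```text
clock: 16.18
position: [0.5478, -0.132, 0.1153]
ee_rot: [-0.0, -0.707, 0.707, -0.001]
contact_force: [-0.5, -1.7, -0.9]
width: 0.0146
```

```bash
sed -i "s/    M=cv2.moments(m,True)/    f=s.astype(float); wt=np.clip((f[...,0]+f[...,1])\/2-f[...,2]-35,0,None).astype(np.float32); wt[(hs[...,0]<16)|(hs[...,0]>34)]=0; m=np.zeros_like(wt); m[210:240,280:300]=wt[210:240,280:300]\n    M=cv2.moments(m)/" h.py; python3 -c "
from h import *
nut('n3')
for i in range(3):
  pass
"
```

```text
nut 1538.5 (289.7026324341891, 223.80662983425415) t 16.23 z 0.1153 phi -129.3 r 0.0456 F [-0.67 -2.21 -0.56] w 0.0149
```

View pics/n3.png

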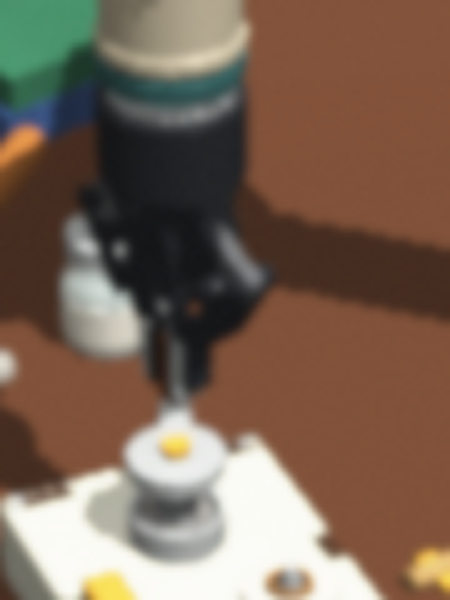

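Not dropped yet (nut at crop (175,447)), and about 101° turned so far.

Request:
send_rows([
  [0.05, 0.0046, -0.0064, 0, 0],
  [0.05, 0.0034, -0.0071, 0, 0],
  [0.05, 0.0021, -0.0076, 0, 0],
  [0.05, 0, 0, 0, 0],
])

```text
clock: 16.73
position: [0.5699, -0.1416, 0.1155]
ee_rot: [0.001, -0.707, 0.707, -0.001]
contact_force: [1.5, -3.6, -0.6]
width: 0.0147
```

```bash
python3 -c "
from h import *
nut('n4')"
```

```text
nut 1547.5 (289.69757673667203, 223.5292407108239) t 16.77 z 0.1156 phi -98.8 r 0.0455 F [ 0.28 -3.44  0.45] w 0.015
```

Request:
send_rows([
  [0.05, 0.0008, -0.0078, 0, 0],
  [0.05, -0.0006, -0.0078, 0, 0],
  [0.05, -0.002, -0.0076, 0, 0],
  [0.05, 0, 0, 0, 0],
])

```text
clock: 17.27
position: [0.593, -0.1387, 0.1154]
ee_rot: [-0.001, 0.707, -0.707, 0.001]
contact_force: [1.1, -2.6, -0.9]
width: 0.015
```

```bash
python3 -c "
from h import *
nut('n5')"
```

```text
nut 1531.5 (289.7117205354228, 223.3656545870062) t 17.32 z 0.1155 phi -69.0 r 0.0452 F [ 1.75 -1.6  -0.13] w 0.0152
```

View pics/n5.png

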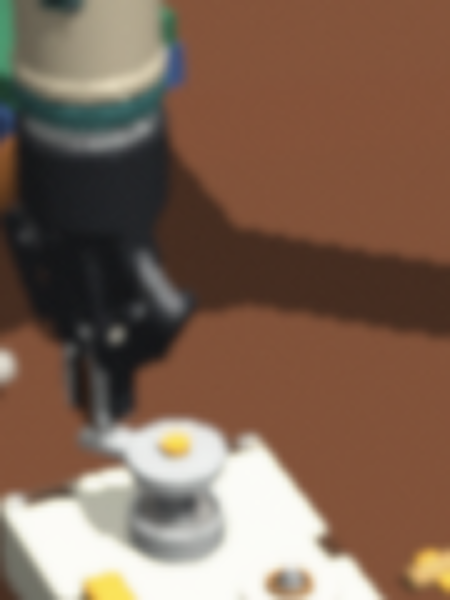

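The nut row rises about 0.2 px per 30°, as the thread pitch predicts. No drop yet.

Request:
send_rows([
  [0.05, -0.0032, -0.0071, 0, 0],
  [0.05, -0.0044, -0.0065, 0, 0],
  [0.05, -0.0055, -0.0056, 0, 0],
  [0.05, 0, 0, 0, 0],
])

```text
clock: 17.82
position: [0.6114, -0.1248, 0.1153]
ee_rot: [-0.001, 0.707, -0.707, 0.0]
contact_force: [1.8, -0.0, -0.0]
width: 0.0151
```

```bash
python3 -c "
from h import *
nut('n6')"
```

```text
nut 1583.0 (289.7160454832596, 225.6282375236892) t 17.88 z 0.1153 phi -39.4 r 0.0449 F [ 1.89  0.59 -0.91] w 0.015
```

Request:
send_rows([
  [0.05, -0.0064, -0.0046, 0, 0],
  [0.05, -0.0071, -0.0034, 0, 0],
  [0.05, 0, 0, 0, 0],
])

```text
clock: 18.25
position: [0.6187, -0.1112, 0.1152]
ee_rot: [-0.001, 0.707, -0.707, -0.0]
contact_force: [1.2, 1.0, -0.1]
width: 0.0149
```

```bash
python3 -c "
from h import *
nut('n7')"
```

```text
nut 1509.5 (289.71215634315996, 225.55316329910568) t 18.3 z 0.1152 phi -19.4 r 0.0447 F [ 1.19  1.56 -0.55] w 0.0148
```

View pics/n7.png

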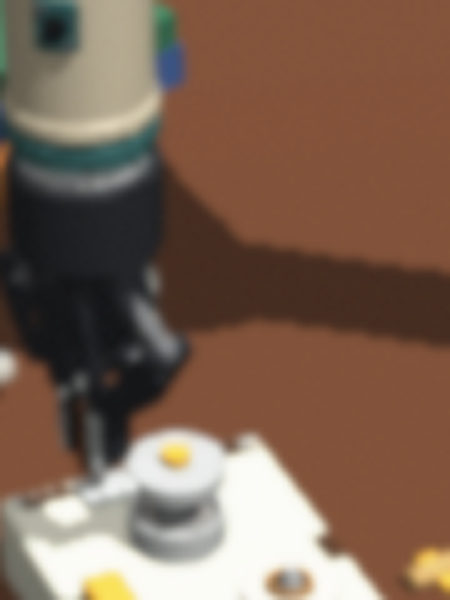

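The drop is noticed: the nut row jumped 223.37→225.63 px (about 8 mm, minus the climb) between phi 291° and 321°, so the drop is at about 306°. I'm now at 340.6°, slightly past it. Forward one turn from the drop means turning clockwise about 394°, to phi of about -54°.

```bash
python3 - <<'E'
from h import *
ph=np.radians(340.6-10*np.arange(0,41)); P=HUB+.045*np.c_[np.cos(ph),np.sin(ph)]
P[0]=manip.get_state()['position'][:2]
d=np.diff(P,axis=0)
for k in range(0,40,8): print([[float(round(-a[1],4)),float(round(-a[0],4))] for a in d[k:k+8]])
E
```

```text
[[0.0072, 0.0029], [0.0065, 0.0044], [0.0056, 0.0055], [0.0046, 0.0064], [0.0034, 0.0071], [0.0021, 0.0076], [0.0008, 0.0078], [-0.0006, 0.0078]]
[[-0.002, 0.0076], [-0.0032, 0.0071], [-0.0044, 0.0065], [-0.0055, 0.0056], [-0.0064, 0.0046], [-0.0071, 0.0034], [-0.0076, 0.0021], [-0.0078, 0.0008]]
[[-0.0078, -0.0006], [-0.0076, -0.002], [-0.0071, -0.0032], [-0.0065, -0.0044], [-0.0056, -0.0055], [-0.0046, -0.0064], [-0.0034, -0.0071], [-0.0021, -0.0076]]
[[-0.0008, -0.0078], [0.0006, -0.0078], [0.002, -0.0076], [0.0032, -0.0071], [0.0044, -0.0065], [0.0055, -0.0056], [0.0064, -0.0046], [0.0071, -0.0034]]
[[0.0076, -0.0021], [0.0078, -0.0008], [0.0078, 0.0006], [0.0076, 0.002], [0.0071, 0.0032], [0.0065, 0.0044], [0.0056, 0.0055], [0.0046, 0.0064]]
```

Request:
send_rows([
  [0.05, 0.0072, 0.0029, 0, 0],
  [0.05, 0.0065, 0.0044, 0, 0],
  [0.05, 0.0056, 0.0055, 0, 0],
  [0.05, 0.0046, 0.0064, 0, 0],
  [0.05, 0.0034, 0.0071, 0, 0],
  [0.05, 0.0021, 0.0076, 0, 0],
  [0.05, 0.0008, 0.0078, 0, 0],
  [0.05, -0.0006, 0.0078, 0, 0],
])

```text
clock: 19.3
position: [0.5689, -0.1417, 0.1155]
ee_rot: [0.001, -0.707, 0.707, -0.0]
contact_force: [2.2, 5.4, -0.5]
width: 0.015
```

```bash
python3 -c "
from h import *
nut('f1')"
```

```text
nut 1541.5 (289.68180343820956, 226.04930262731105) t 19.35 z 0.1154 phi -101.3 r 0.0457 F [-0.77  4.99 -0.49] w 0.0152
```

Request:
send_rows([
  [0.05, -0.002, 0.0076, 0, 0],
  [0.05, -0.0032, 0.0071, 0, 0],
  [0.05, -0.0044, 0.0065, 0, 0],
  [0.05, -0.0055, 0.0056, 0, 0],
  [0.05, -0.0064, 0.0046, 0, 0],
  [0.05, -0.0071, 0.0034, 0, 0],
  [0.05, -0.0076, 0.0021, 0, 0],
  [0.05, -0.0078, 0.0008, 0, 0],
])

```text
clock: 20.35
position: [0.531, -0.0981, 0.1153]
ee_rot: [0.001, 0.707, -0.707, 0.0]
contact_force: [2.4, -0.1, -0.3]
width: 0.0148
```

```bash
python3 -c "
from h import *
nut('f2')"
```

```text
nut 1579.0 (289.72070930968965, 226.56301456618112) t 20.4 z 0.1153 phi -179.6 r 0.0455 F [ 2.4   0.68 -0.28] w 0.0147
```

View pics/f2.png

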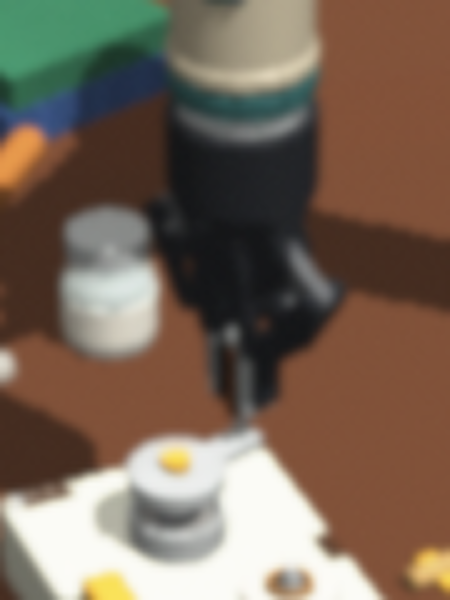

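The nut sinks smoothly (226.56 px). Continue forward, easing the hand down a few mm as the crank sinks.

Request:
send_rows([
  [0.05, -0.0078, -0.0006, 0.0005, 0],
  [0.05, -0.0076, -0.002, 0.0005, 0],
  [0.05, -0.0071, -0.0032, 0.0005, 0],
  [0.05, -0.0065, -0.0044, 0.0005, 0],
  [0.05, -0.0056, -0.0055, 0.0005, 0],
  [0.05, -0.0046, -0.0064, 0.0005, 0],
  [0.05, -0.0034, -0.0071, 0.0005, 0],
  [0.05, -0.0021, -0.0076, 0.0005, 0],
])

```text
clock: 21.4
position: [0.5681, -0.0528, 0.111]
ee_rot: [-0.0, -0.707, 0.707, 0.001]
contact_force: [-0.4, -0.7, 0.3]
width: 0.0148
```

```bash
python3 -c "
from h import *
nut('f3')"
```

```text
nut 845.0 (289.79289940828403, 227.08165680473374) t 21.45 z 0.1111 phi 99.0 r 0.0445 F [-0.03  1.76 -0.27] w 0.0148
```

Request:
send_rows([
  [0.05, -0.0008, -0.0078, 0, 0],
  [0.05, 0.0006, -0.0078, 0, 0],
  [0.05, 0.002, -0.0076, 0, 0],
  [0.05, 0.0032, -0.0071, 0, 0],
  [0.05, 0.0044, -0.0065, 0, 0],
  [0.05, 0.0055, -0.0056, 0, 0],
  [0.05, 0.0064, -0.0046, 0, 0],
  [0.05, 0.0071, -0.0034, 0, 0],
])

```text
clock: 22.45
position: [0.6186, -0.0825, 0.1112]
ee_rot: [-0.0, -0.707, 0.707, -0.0]
contact_force: [-1.5, 1.2, -0.5]
width: 0.0153
```

```bash
python3 -c "
from h import *
nut('f4')"
```

```text
nut 1422.5 (289.9768014059754, 227.68752196836556) t 22.5 z 0.1112 phi 17.0 r 0.0445 F [ 0.61 -0.62 -0.84] w 0.0148
```

View pics/f4.png

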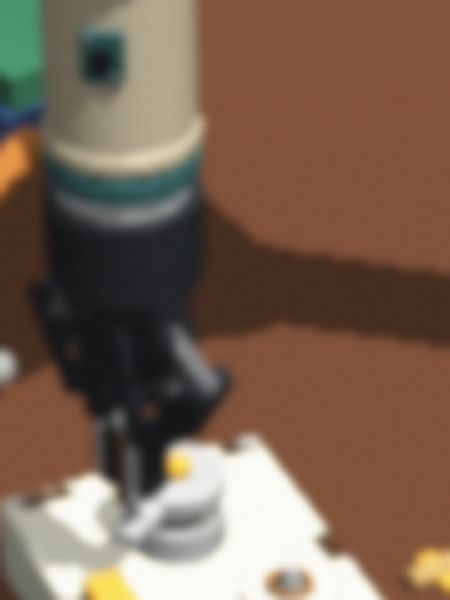

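About 71° is left: seven more rows, then settle.

Request:
send_rows([
  [0.05, 0.0076, -0.0021, 0, 0],
  [0.05, 0.0078, -0.0008, 0, 0],
  [0.05, 0.0078, 0.0006, 0, 0],
  [0.05, 0.0076, 0.002, 0, 0],
  [0.05, 0.0071, 0.0032, 0, 0],
  [0.05, 0.0065, 0.0044, 0, 0],
  [0.05, 0.0056, 0.0055, 0, 0],
  [0.05, 0, 0, 0, 0],
])

```text
clock: 23.5
position: [0.6044, -0.1322, 0.1112]
ee_rot: [-0.001, -0.707, 0.707, 0.001]
contact_force: [-2.5, 0.8, 0.0]
width: 0.0151
```

Request:
send_rows([
  [0.05, 0, 0, 0, 0],
  [0.05, 0, 0, 0, 0],
  [0.05, 0, 0, 0, 0],
  [0.05, 0, 0, 0, 0],
])

```text
clock: 24.0
position: [0.6053, -0.1314, 0.1111]
ee_rot: [-0.0, -0.707, 0.707, 0.0]
contact_force: [-3.8, 2.9, -0.2]
width: 0.0148
```

```bash
python3 - <<'E'
from h import *
nut('f5')
togo(.603,-.1330,.111)
s=manip.get_image("scene");cv2.imwrite("pics/sf.png",s[...,::-1])
t=manip.get_image("top");crop(t,270,185,420,295,5,"pics/tf.png")
for l in(0,-.008,-.016): print(l,proj("scene",[.5765,-.0966,.113+l]))
E
```

```text
nut 1470.0 (289.8081632653061, 228.29353741496598) t 24.05 z 0.1111 phi -50.4 r 0.0452 F [-3.01  2.01  0.04] w 0.015
t 24.05 p [ 0.6053 -0.1315  0.1111] yaw -1.5708 tilt [-8.e-04  4.e-04 -1.e+00] w 0.015 F [-3.01  2.01  0.04] q [-0.33  0.43  1.58  0.    1.13  1.24]
tool delta [0.0015 0.0023 0.0001] turn -0.0
0 [290.00322587 222.44443535]
-0.008 [290.05247278 224.98064168]
-0.016 [290.10146939 227.5009731 ]
```

View pics/sf.png

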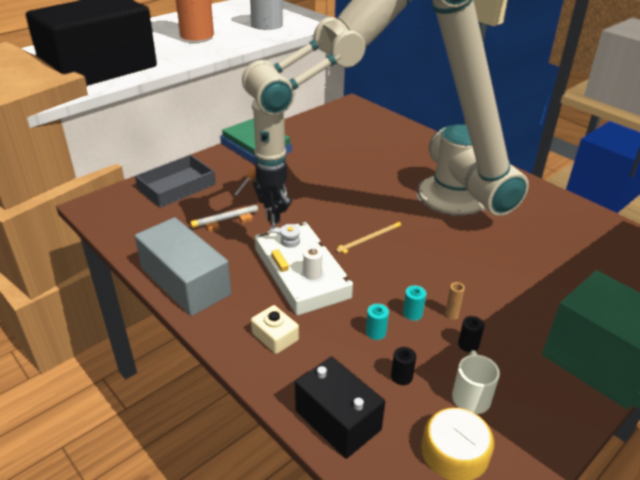

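View pics/tf.png

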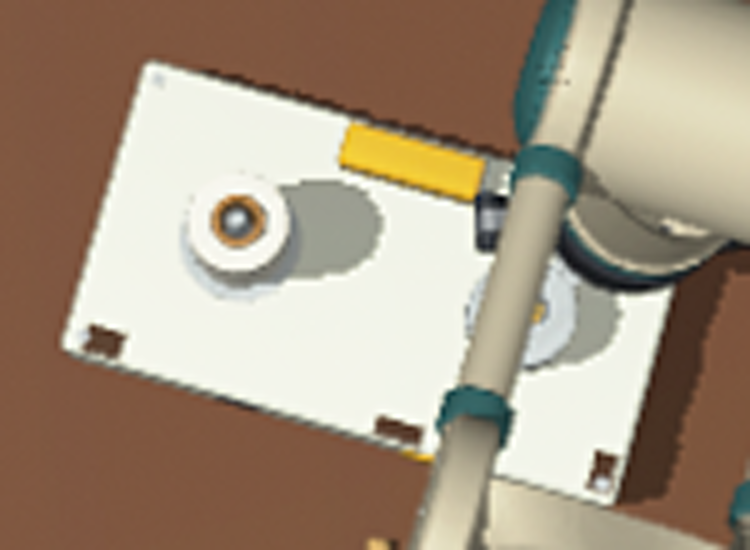

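The nut is at 228.29 px against about 223.2 at the peak. That is about 16 mm below the thread-start height, so one turn down from the drop. The grip is held (15 mm, 35 N) and the arm is still. The roll stands home in both views, and all other objects are at their original pixels. Handing in.

```bash
python3 -c "
from rig import manip
print(manip.sign_off())"
```

```text
the job is handed in; nothing more can be done
None
```

The job is handed in at about 24 s. The roll is on the spindle and let go, and the crank is held still by its grip, about one turn forward of the thread drop. `sign_off` gave no verdict.

- **Roll:** I lowered the white paper roll over the spindle until it touched the deck (about 6.5 N) and released it. Contact came at the TCP height where I had grasped it, plus the 50 mm deck height. The last pictures show it upright and centred on the spindle.
- **Crank:** I turned it about 190° backward with stops. Between 162° and 191° back, the nut in the scene picture jumped down 2.26 px, which matches the 8 mm drop. I had gone a little past the drop before I saw it (about 34°), so I turned forward about 391°. That puts it one turn forward of the drop, within roughly 15°.
- **Last checks:**
    - The nut sits about 16 mm below its highest point, so `crank_lift` is about -16 mm.
    - The grip is held at 15 mm opening with a 35 N squeeze.
    - The other objects looked unmoved in the final scene picture.

Two readings disagreed slightly. The absolute nut height from the calibration came out about 0.8 px (2.5 mm) lower than the relative measurement. The wrist also still read 3–4 N, mostly sideways. I relied on the relative nut height and left the arm where it was.

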